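# Tip the old brake pads from the parts tray into the toolbox

## Robot

A 6-joint arm with a two-finger parallel gripper is mounted at the origin on the work surface. World frame = base frame: x ahead of the robot, y to its left, z up, the work surface at z = 0. Lengths are in mm, angles in rad, forces in N, time in s.
With the tool pointing down it reaches from about 350 to 725 mm from the base axis. Payload 6 kg.
Tool frame: the origin (TCP) lies at the very end of the fingers, on their centre line; the grasp point (between the pads) lies 19 mm behind it; z points along the fingers, y is the line along which they close (so a half turn about z gives the same grasp; the last joint's range is limited). The gripper opens to 85 mm and grips with 20 to 120 N. Pads are 22 mm wide; open, the fingers measure 114 mm over their backs; the gripper's body (76 mm by 85 mm) begins 54 mm behind the grasp point. The pads swing forward as they close: fully open they stand 13 mm farther back than shut.
Start: joints at [-0.867, 0.04, 0.085, 0, -1.615, -0.334], TCP at [216.865, -559.413, 231.261] pointing down, gripper open.
Joint ranges: [-2.56, 2.56], [-1.29, 2.01], [-1.08, 1.49], [-3.29, 1.98], [-2.81, -0.18], [-2.99, 2.99]. Speed limits (rad/s): [2.57, 2.57, 3.01, 3.14, 3.14, 3.14].

## Interface

Orientations are given as a rotation vector (axis times angle).
In Python, from cell import get_state, grab_frame, camera_params, sign_off gives the robot as it stands. The module is installed in compiled form; this text tells all that it offers.
- The arm moves only by the tool apply_moves, never from a script. Its argument "increments" is text: rows parted by semicolons, each of 7 numbers parted by spaces: the shift along the tool's x, y, z in units of 40 mm (1.0 is 40 mm), then the turn, a rotation vector about the tool's x, y, z in units of 0.08 rad (1.0 is 0.08 rad), then the opening, from 0 (shut) to 1 (fully open). A call has 1 to 8 rows; each row shifts and turns the commanded pose from where the row before left it, along the tool's axes as they then stand; what a row does not reach is not made up. A row lasts 1/10 s, in which the tool goes at most 50 mm and 8.59 degrees, less where a joint would pass 70% of its speed; a pose out of reach is approached as far as the arm can. A call with a number of a shift or a turn outside -1 to 1 is refused whole. A call with a gripper value outside its range is refused whole. The fingers move at their own pace and stop on an object; the grip force is fixed at half the most. Time passes only in rows, so rows that do not move let the fingers close. It gives the time, the measured TCP pose, the force, the opening and the grip force at its end, in the units of the state.
- get_state(): the state, without advancing time (a new reading comes with each control period).
- grab_frame(name): name is "scene" or "top" or "wrist"; returns the picture (384x512x3 uint8, blue, green, red); there is no depth.
- camera_params(name): a dict with "mtx" (3x3 intrinsics, pixels), "position" and "rotation" of the camera in the world. Camera axes: x right, y down, z forward; pixel columns grow to the right and rows downward; lengths in mm; the calibration is good to about 2 mm. A picture is of the moment at which its call begins: read the wrist's pose just before it. camera_params takes no time and is no camera call; for the wrist camera it gives the pose at the moment of the call.
- sign_off(): hands the job in; it is judged then, once.
The state is a dict: "clock": time; "joint_pos": joint angles; "joint_velocities": joint speeds; "effort": joint torques, N m; "ee_pos": TCP position; "tool_rot": TCP orientation; "wrist_force": force on the tool from outside, world axes, zero at the start; "ft_torque": the same for the moment, N m; "opening": finger opening in mm; "gripper_force": force on a finger pad.
Only numpy, scipy, OpenCV 4.12 (cv2) and the standard library are available. Lean on these libraries where they do the work, as an engineer would, in place of code of your own. Each camera call takes 0.05 s, during which the arm holds its last target. There are 200 camera calls.

## Task

Lift the parts tray by its yellow handle and, with its open end held low over the red toolbox, tip it so that all three old brake pads slide off into the toolbox; do not touch the dirty pads with the gripper. Then set the empty tray back down level, fully and squarely on its black rubber mat, and let go of it only there. Leave the wheel hub, the footrest and the mirror where they are.

Things in the scene. Friction and masses are not known exactly. Their poses are not given: they have to be found in the camera images.
- tray: Loose aluminium parts tray, 200 mm (x) x 140 mm (y), about 320 g. Floor 3 mm thick; walls 25 mm high and 3 mm thick on the +x end and both long sides; the -x end is open, with no wall or lip. An arch handle stands across the middle: uprights 20 mm (x) x 3 mm on the two long walls, joined by a yellow bar along y. Origin: centre of the underside; z up.
- tray_handle (a point): Centre of the yellow handle bar, 85 mm above the tray's underside over its middle. The bar is 14 mm thick (tray x), 18 mm high and 140 mm long (tray y); its underside is 73 mm above the tray floor's top. Axes as the tray's.
- tray_lip (a point): Middle of the tray's open edge, on the floor's top: 100 mm from the tray's middle towards -x, 3 mm above its underside. Axes as the tray's.
- tray_floor (a point): Middle of the tray floor's top, 3 mm above its underside. Axes as the tray's.
- pad_a: A used moped brake pad: flat steel backing plate 70 x 38 x 6 mm with a dark friction block 56 x 34 x 10 mm on top (16 mm thick in all), about 100 g. Origin: centre of the underside; x along its 70 mm length, z up at the start. It lies loose in the tray.
- pad_b: A used moped brake pad: flat steel backing plate 70 x 38 x 6 mm with a dark friction block 56 x 34 x 10 mm on top (16 mm thick in all), about 100 g. Origin: centre of the underside; x along its 70 mm length, z up at the start. It lies loose in the tray.
- pad_c: A used moped brake pad: flat steel backing plate 70 x 38 x 6 mm with a dark friction block 56 x 34 x 10 mm on top (16 mm thick in all), about 100 g. Origin: centre of the underside; x along its 70 mm length, z up at the start. It lies loose in the tray.
- toolbox: Red plastic toolbox standing open and empty, fixed: 180 mm (x) x 240 mm (y) outside, 90 mm high, walls and floor 5 mm. Its lid, with a black and yellow twist-lock latch, is hinged on the -x rim and folded right back, sloping down to the bench 150 mm farther to -x; the other sides are free (black latch keeper on the +x face). Origin: centre of the underside; z up.
- mat: Black rubber mat, the tray's place, fixed: 240 mm (x) x 180 mm (y), 4 mm thick. Origin: centre of the underside; z up. The tray starts on it, lengthwise along the mat's x, its open end away from the robot.
- hub: Bystander: aluminium moped wheel hub, 124 mm across, 100 mm high, standing loose on a fixed round steel turntable stand 200 mm across and 60 mm high. Origin: centre of its underside.
- footrest: Bystander: loose aluminium rear footrest with rubber bands, about 170 mm long (x), 45 mm wide, 26 mm high, lying on the bench. Origin: underside, near its middle.
- mirror: Bystander: loose black side mirror lying on its back, head 120 x 80 x 24 mm with a stem reaching 140 mm to -x. Origin: underside of the head's centre.

How it is judged (in metres and radians):
On the way, in this order (a step that is already met when the one before it is completed fails the run):
1. the tray is lifted clear of its mat (by more than 50 mm) with all three pads still in it (z of tray in the frame of mat above 0.054 m and distance between each of pad_a, pad_b, pad_c and tray_floor below 0.11 m), for 0.2 s.
2. all three pads lie in the toolbox while the tray is still held up (height (world z) of tray above 0.04 m and x of pad_a in the frame of toolbox between -0.09 and 0.09 m and y of pad_a in the frame of toolbox between -0.12 and 0.12 m and z of each of pad_a, pad_b, pad_c in the frame of toolbox below 0.085 m and x of pad_b in the frame of toolbox between -0.09 and 0.09 m and y of pad_b in the frame of toolbox between -0.12 and 0.12 m and x of pad_c in the frame of toolbox between -0.09 and 0.09 m and y of pad_c in the frame of toolbox between -0.12 and 0.12 m), for 0.2 s.
At the end, for the whole second after the job is handed in: All three pads lie at rest inside the toolbox, below its rim; the tray stands level (within 3.4 degrees) and at rest flat on the mat, its middle within 28 mm of the mat's middle in each direction and its length within 11 degrees of the mat's (either way round) (x of pad_a in the frame of toolbox between -0.09 and 0.09 m and y of pad_a in the frame of toolbox between -0.12 and 0.12 m and z of each of pad_a, pad_b, pad_c in the frame of toolbox below 0.085 m and x of pad_b in the frame of toolbox between -0.09 and 0.09 m and y of pad_b in the frame of toolbox between -0.12 and 0.12 m and x of pad_c in the frame of toolbox between -0.09 and 0.09 m and y of pad_c in the frame of toolbox between -0.12 and 0.12 m and linear speed of each of pad_a, pad_b, pad_c below 0.03 m/s and x of tray in the frame of mat between -0.028 and 0.028 m and y of tray in the frame of mat between -0.028 and 0.028 m and z of tray in the frame of mat below 0.009 m and angle between tray's own z axis and vertical below 0.06 rad and angle between the x axis of tray and the x axis of mat, either way round below 0.2 rad and linear speed of tray below 0.02 m/s); the robot touches nothing.
It fails at once if the robot touches a brake pad (contact force between any of the arm, the fingers and pad_a above 0.5 N or contact force between any of the arm, the fingers and pad_b above 0.5 N or contact force between any of the arm, the fingers and pad_c above 0.5 N).
It fails at once if pads are tipped from too high: the tray is tilted more than 26 degrees with a pad still in it and its open edge more than 140 mm above the toolbox's rim (angle between tray's own z axis and vertical above 0.45 rad and z of tray_lip in the frame of toolbox above 0.23 m and distance between any of pad_a, pad_b, pad_c and tray_floor below 0.11 m).
It fails at once if the tray is let go of more than 20 mm above its mat (z of tray in the frame of mat above 0.024 m and contact force between the fingers and tray below 0.05 N).
It fails at once if the hub, footrest or mirror is moved by more than 25 mm (distance of any of hub, footrest, mirror from where it was at the start of the episode above 0.025 m).
It also fails if it takes over 59 s, if anything falls off the work surface, if the arm or the gripper's body presses on something with over 40 N, if the wrist force passes 120 N, or if a joint passes its speed limit or range.

## Working session

There is one attempt and no reset: what is moved stays moved. The work goes in short steps, Python scripts to look and compute and a tool call to move; the robot and the scene stay as the last step left them, time stands still between calls to the robot, and variables do not carry over. Pictures are saved under pics/ and viewed, at most 10 in all, crops included, and the job is handed in when it is done.

Besides the shell and the picture viewer there is one more tool, called after "Emit:" in YAML: its name, and indented under it one key for each argument. apply_moves: Moves the arm, as the interface text tells. Its arguments: {"type":"object","properties":{"increments":{"type":"string"}},"required":["increments"]}

```bash
mkdir -p pics; cat > h.py <<'E'
import numpy as np, cv2
from scipy.spatial.transform import Rotation as R
from cell import *
def cam(n):
    p=camera_params(n); Rm=np.array(p["rotation"],float)
    if Rm.shape!=(3,3): Rm=R.from_rotvec(Rm.ravel()).as_matrix()
    return np.array(p["mtx"]),np.array(p["position"]),Rm
def onz(n,uv,z,c=None):
    K,t,Rm=c or cam(n); d=Rm@np.linalg.inv(K)@np.array([*uv,1.]); return t+d*(z-t[2])/d[2]
def proj(n,P,c=None):
    K,t,Rm=c or cam(n); q=K@Rm.T@(np.array(P,float)-t); return q[:2]/q[2]
def tri(obs):
    A=np.zeros((3,3));b=np.zeros(3)
    for c,uv in obs:
        K,t,Rm=c; d=Rm@np.linalg.inv(K)@np.array([*uv,1.]); d/=np.linalg.norm(d); M=np.eye(3)-np.outer(d,d); A+=M;b+=M@t
    return np.linalg.solve(A,b)
E
python3 - <<'E'
from h import *
for n in("scene","top"):
    cv2.imwrite(f"pics/{n}0.png",grab_frame(n)); print(cam(n))
print(get_state())
E
```

```text
(array([[451.98655089,   0.        , 262.15266869],
       [  0.        , 451.98655089, 192.70280491],
       [  0.        ,   0.        ,   1.        ]]), array([1841.63972662,   90.23731486, 1130.54749024]), array([[-0.06455305,  0.64657135, -0.76011736],
       [ 0.9979105 ,  0.03972977, -0.0509527 ],
       [-0.00274526, -0.76181825, -0.64778501]]))
(array([[471.62838644,   0.        , 257.15256223],
       [  0.        , 471.62838644, 191.24230872],
       [  0.        ,   0.        ,   1.        ]]), array([ 461.85100731,  -11.63851109, 1513.6724131 ]), array([[ 2.17709413e-02, -9.94353239e-01,  1.03863676e-01],
       [-9.99761810e-01, -2.18124062e-02,  7.36724593e-04],
       [ 1.53295220e-03, -1.03854976e-01, -9.94591270e-01]]))
{'clock': 0.1, 'joint_pos': array([-8.67250358e-01,  4.07510809e-02,  8.38894448e-02, -4.12973820e-04,
       -1.61549128e+00, -3.33687279e-01]), 'joint_velocities': array([ 0.00105272, -0.00076202,  0.00260642,  0.00247876, -0.00112238,
        0.0004778 ]), 'effort': array([-5.98182858e-03, -3.69346690e+01,  3.48281586e+01,  6.95176899e+00,
       -4.59026676e-03, -2.22499233e-05]), 'ee_pos': array([ 216.84309583, -559.12331262,  230.36649177]), 'tool_rot': array([ 5.77618725e-01, -3.08761376e+00, -2.44448996e-03]), 'wrist_force': array([-0.10919227,  0.9724497 , -0.15811095]), 'ft_torque': array([ 0.01218062,  0.01281869, -0.01918693]), 'gripper_force': 0.0, 'opening': 85.69763742216486}
```

View pics/top0.png

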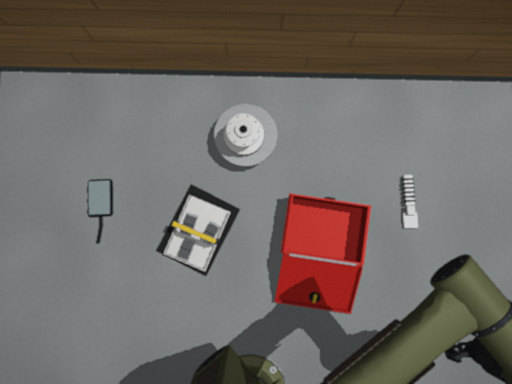

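View pics/scene0.png

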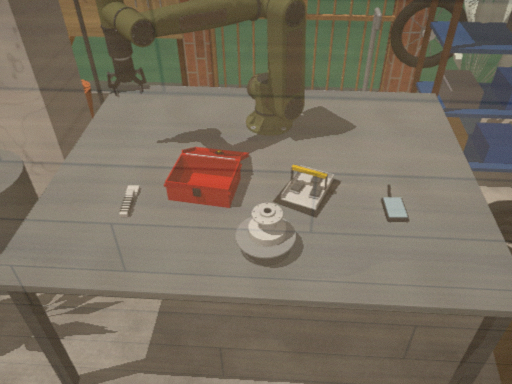

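Top view: the yellow bar is at about (194,233), the black mat has corners (191,186), (239,210), (206,275) and (157,250), and the toolbox opening spans about (290,196) to (369,206) and down to (357,265). The lid is on the robot side. Hub (243,135), mirror (100,200) and footrest (409,200). In the scene view the bar is at (309,171) and the hub at (266,225), close to the tray's open end.

```bash
python3 - <<'E'
from h import *
C={n:cam(n) for n in("scene","top")}
ends={}
for n in C:
    im=cv2.imread(f"pics/{n}0.png"); hsv=cv2.cvtColor(im,cv2.COLOR_BGR2HSV)
    m=cv2.inRange(hsv,(20,150,100),(35,255,255))
    k,l,s,c=cv2.connectedComponentsWithStats(m)
    for i in range(1,k):
        if s[i,4]>25:
            p=np.argwhere(l==i)[:,::-1].astype(np.float32); r=cv2.minAreaRect(p); print(n,s[i],c[i],r)
            d=p-p.mean(0); u=np.linalg.svd(d,full_matrices=0)[2][0]; q=d@u; e=[p[q<q.min()+3].mean(0),p[q>q.max()-3].mean(0)]
            e.sort(key=lambda a:a[0]); print(e)
            if 150<c[i][0]<350 and 150<c[i][1]<260 and s[i,4]>60: ends[n]=(e,c[i])
for j in(0,1): print("end",tri([(C[n],ends[n][0][j]) for n in C]))
print("mid",tri([(C[n],ends[n][1]) for n in C]))
print("mid@85+4+9", onz("top",ends["top"][1],95,C["top"]))
print("mat",[onz("top",p,4,C["top"])[:2].round() for p in((191,186),(239,210),(206,275),(157,250))])
im=cv2.imread("pics/top0.png"); hsv=cv2.cvtColor(im,cv2.COLOR_BGR2HSV)
m=cv2.inRange(hsv,(0,150,60),(8,255,255))
cn=max(cv2.findContours(m,0,2)[0],key=cv2.contourArea); print(cv2.approxPolyDP(cn,4,True)[:,0], cv2.contourArea(cn))
print("box rim",[onz("top",p,90,C["top"])[:2].round() for p in((290,196),(369,206),(357,265),(288,254))])
print("hub",onz("top",(243,132),160,C["top"]),"stand",onz("top",(245,136),60,C["top"]))
im=cv2.imread("pics/top0.png")[170:290,140:390]; cv2.imwrite("pics/crop.png",cv2.resize(im,None,fx=3.2,fy=3.2,interpolation=2))
im=cv2.imread("pics/scene0.png")[140:230,150:350]; cv2.imwrite("pics/crop2.png",cv2.resize(im,None,fx=4,fy=4,interpolation=2))
E
```

```text
scene [292 165  35  13 166] [308.98795181 171.22289157] ((308.7924499511719, 171.22640991210938), (35.164302825927734, 4.944979667663574), 15.945394515991211)
[array([293.5    , 166.78572], dtype=float32), array([324.30768, 175.15384], dtype=float32)]
top [172 221  45  22 195] [193.51282051 231.8       ] ((193.908203125, 232.20985412597656), (47.52565383911133, 5.382424354553223), 23.629379272460938)
[array([173.47058, 223.17647], dtype=float32), array([214.45454, 240.81818], dtype=float32)]
end [512.40007454 172.48120058 142.87015357]
end [460.26878794 177.80172981  50.9848851 ]
mid [483.76816413 177.2697031   88.94595938]
mid@85+4+9 [483.64080399 177.4251959   95.        ]
mat [array([632., 203.]), array([558.,  46.]), array([350., 145.]), array([425., 303.])]
[[290 194]
 [275 301]
 [350 312]
 [370 206]] 8654.0
box rim [array([ 598., -110.]), array([ 573., -350.]), array([ 396., -314.]), array([ 424., -107.])]
hub [776.43261521  34.5287095  160.        ] stand [787.02957033  31.34837778  60.        ]
```

View pics/crop.png

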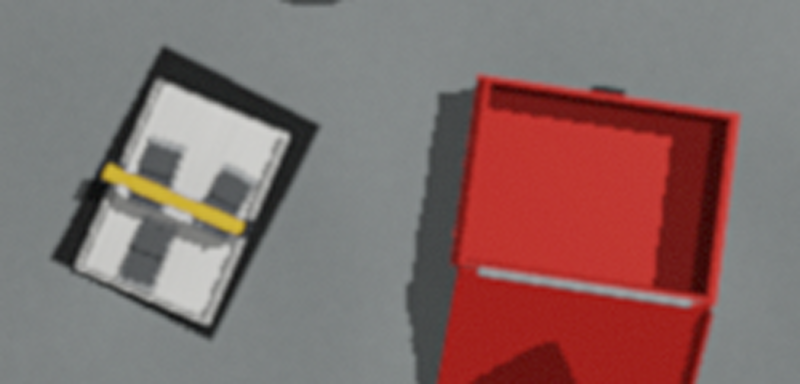

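View pics/crop2.png

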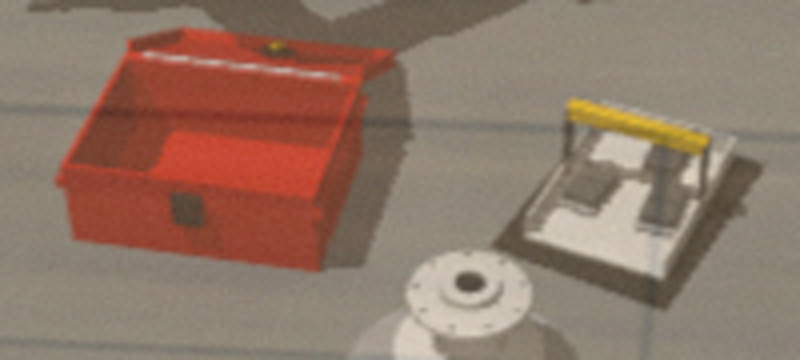

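The enlarged views show the pads on both sides of the bar and the tray's open end facing the hub side (+x). The midpoint triangulates to z≈89, which matches the expected height. Next I need the bar direction and box geometry, then a planner that prints rows.

```bash
cat >> h.py <<'E'
def pose(az,tilt=0):
    # tool y at azimuth az (deg), then tilt (deg) lowering the -y side
    a=np.radians(az); y=np.array([np.cos(a),np.sin(a),0]); z=np.array([0,0,-1.]); x=np.cross(y,z)
    return R.from_matrix(np.c_[x,y,z])*R.from_rotvec([-np.radians(tilt),0,0])
def plan(p1,R1,n,op,start=None):
    s=get_state(); p0,R0=start or (np.array(s["ee_pos"]),R.from_rotvec(s["tool_rot"]))
    dr=(R0.inv()*R1).as_rotvec(); out=[]
    st=R.from_rotvec(dr/n)
    for i in range(n):
        Ri=R0*R.from_rotvec(dr*i/n); d=Ri.inv().apply((np.array(p1)-p0)/n)/40
        out.append(" ".join(f"{v:.2f}" for v in [*d,*(dr/n/.08),op]))
    for i in range(0,n,8): print("; ".join(out[i:i+8]))
def st():
    s=get_state(); Rm=R.from_rotvec(s["tool_rot"]).as_matrix()
    print(round(s["clock"],2),"tcp",s["ee_pos"].round(1),"y az",np.degrees(np.arctan2(Rm[1,1],Rm[0,1])).round(1),"ty",Rm[:,1].round(3),"tz",Rm[:,2].round(3),"open",round(s["opening"],1),"gf",round(s["gripper_force"],1),"F",s["wrist_force"].round(1),"q",s["joint_pos"].round(2))
E
python3 - <<'E'
from h import *
C={n:cam(n) for n in("scene","top")}
a=tri([(C["scene"],(293.5,166.8)),(C["top"],(214.45,240.8))]);b=tri([(C["scene"],(324.3,175.2)),(C["top"],(173.5,223.2))])
print(a,b,np.linalg.norm(a-b),"bar az",np.degrees(np.arctan2(*(b-a)[[1,0]])),(a+b)/2)
m=np.array([onz("top",p,4,C["top"])[:2] for p in((191.6,184.7),(239,209),(206,275.3),(156.3,250.6))])
L=(m[0]+m[1]-m[2]-m[3])/2;print("mat c",m.mean(0),"L",np.linalg.norm(L),"az",np.degrees(np.arctan2(L[1],L[0])))
r=np.array([onz("top",p,90,C["top"])[:2] for p in((290.3,193.8),(370.9,206),(362.5,265.3),(282.5,252.8))])
L=(r[0]+r[1]-r[2]-r[3])/2;W=(r[0]+r[3]-r[1]-r[2])/2;print("box",r.round(),r.mean(0),np.linalg.norm(L),np.linalg.norm(W),np.degrees(np.arctan2(L[1],L[0])),np.degrees(np.arctan2(W[1],W[0]))-90)
st(); plan((484,177,190),pose(154.2),24,1)
E
```

```text
[458.09793472 116.18637939  87.37316506] [508.21240126 235.64530731  92.24543086] 129.63654651065664 bar az 67.24136092022152 [483.15516799 175.91584335  89.80929796]
mat c [492.27737166 174.57554511] L 235.5607162573007 az -25.555320735626236
box [[ 605. -111.]
 [ 573. -356.]
 [ 395. -330.]
 [ 427.  -91.]] [ 500.01513835 -221.88405997] 179.58662945611323 244.05703861863668 -7.432463676818279 -7.485445052768853
0.1 tcp [ 216.8 -559.1  230.4] y az 111.2 ty [-0.362  0.932  0.002] tz [-0.001  0.001 -1.   ] open 85.7 gf 0.0 F [-0.1  1.  -0.2] q [-0.87  0.04  0.08 -0.   -1.62 -0.33]
-0.54 0.61 0.04 0.00 0.00 -0.39 1.00; -0.56 0.60 0.04 0.00 0.00 -0.39 1.00; -0.57 0.58 0.04 0.00 0.00 -0.39 1.00; -0.59 0.56 0.04 0.00 0.00 -0.39 1.00; -0.61 0.54 0.04 0.00 0.00 -0.39 1.00; -0.63 0.52 0.04 0.00 0.00 -0.39 1.00; -0.64 0.50 0.04 0.00 0.00 -0.39 1.00; -0.66 0.48 0.04 0.00 0.00 -0.39 1.00
-0.67 0.46 0.04 0.00 0.00 -0.39 1.00; -0.69 0.44 0.04 0.00 0.00 -0.39 1.00; -0.70 0.42 0.04 0.00 0.00 -0.39 1.00; -0.71 0.40 0.04 0.00 0.00 -0.39 1.00; -0.72 0.37 0.04 0.00 0.00 -0.39 1.00; -0.74 0.35 0.04 0.00 0.00 -0.39 1.00; -0.75 0.33 0.04 0.00 0.00 -0.39 1.00; -0.76 0.31 0.04 0.00 0.00 -0.39 1.00
-0.77 0.28 0.04 0.00 0.00 -0.39 1.00; -0.77 0.26 0.04 0.00 0.00 -0.39 1.00; -0.78 0.23 0.04 0.00 0.00 -0.39 1.00; -0.79 0.21 0.04 0.00 0.00 -0.39 1.00; -0.79 0.18 0.04 0.00 0.00 -0.39 1.00; -0.80 0.16 0.04 0.00 0.00 -0.39 1.00; -0.80 0.13 0.04 0.00 0.00 -0.39 1.00; -0.81 0.11 0.04 0.00 0.00 -0.39 1.00
```

Emit:
apply_moves:
  increments: "-0.54 0.61 0 0 0 -0.39 1; -0.56 0.6 0 0 0 -0.39 1; -0.57 0.58 0 0 0 -0.39 1; -0.59 0.56 0 0 0 -0.39 1; -0.61 0.54 0 0 0 -0.39 1; -0.63 0.52 0 0 0 -0.39 1; -0.64 0.5 0 0 0 -0.39 1; -0.66 0.48 0 0 0 -0.39 1"

```text
clock: 0.9
ee_pos: [306.7, -313.1, 230.9]
tool_rot: [0.959, -2.992, -0.001]
wrist_force: [0.2, 0.0, 0.7]
opening: 85.5
gripper_force: 0.0
```

Emit:
apply_moves:
  increments: "-0.67 0.46 0 0 0 -0.39 1; -0.69 0.44 0 0 0 -0.39 1; -0.7 0.42 0 0 0 -0.39 1; -0.71 0.4 0 0 0 -0.39 1; -0.72 0.37 0 0 0 -0.39 1; -0.74 0.35 0 0 0 -0.39 1; -0.75 0.33 0 0 0 -0.39 1; -0.76 0.31 0 0 0 -0.39 1"

```text
clock: 1.7
ee_pos: [396.1, -67.6, 231.1]
tool_rot: [-1.325, 2.848, 0.001]
wrist_force: [0.3, -0.6, 0.9]
opening: 85.6
gripper_force: 0.0
```

Emit:
apply_moves:
  increments: "-0.77 0.28 0 0 0 -0.39 1; -0.77 0.26 0 0 0 -0.39 1; -0.78 0.23 0 0 0 -0.39 1; -0.79 0.21 0 0 0 -0.39 1; -0.79 0.18 0 0 0 -0.39 1; -0.8 0.16 0 0 0 -0.39 1; -0.8 0.13 0 0 0 -0.39 1; -0.81 0.11 0 0 0 -0.39 1"

```text
clock: 2.5
ee_pos: [485.6, 177.2, 230.9]
tool_rot: [1.669, -2.661, -0.0]
wrist_force: [0.5, -0.6, 0.5]
opening: 85.6
gripper_force: 0.0
```

```bash
python3 - <<'E'
from h import *
st(); c=cam("wrist"); im=grab_frame("wrist"); cv2.imwrite("pics/w1.png",im); print(c); st()
m=cv2.inRange(cv2.cvtColor(im,cv2.COLOR_BGR2HSV),(20,150,100),(35,255,255))
p=np.argwhere(m)[:,::-1].astype(np.float32); r=cv2.boxPoints(cv2.minAreaRect(p)); print(cv2.minAreaRect(p))
w=np.array([onz("wrist",q,98,c) for q in r]);print(w.round(1),w.mean(0))
E
```

```text
2.5 tcp [485.6 177.2 230.9] y az 154.2 ty [-0.9    0.436  0.001] tz [-0.001 -0.    -1.   ] open 85.6 gf 0.0 F [ 0.5 -0.6  0.5] q [ 0.74 -0.18 -0.13 -0.   -1.63 -1.19]
(array([[302.7172794 ,   0.        , 255.30992625],
       [  0.        , 302.7172794 , 197.22744108],
       [  0.        ,   0.        ,   1.        ]]), array([453.52141386, 112.70257397, 372.96474651]), array([[-9.00301603e-01,  4.17298035e-01,  1.23771453e-01],
       [ 4.35266555e-01,  8.62990338e-01,  2.56496983e-01],
       [ 2.22118776e-04,  2.84798220e-01, -9.58587463e-01]]))
2.55 tcp [486.3 180.3 229.4] y az 154.4 ty [-0.902  0.433  0.002] tz [-0.002 -0.    -1.   ] open 85.7 gf 0.0 F [-2.1  1.5 -2.6] q [ 0.74 -0.18 -0.12 -0.   -1.62 -1.19]
((255.9709930419922, 180.11538696289062), (144.41946411132812, 16.029882431030273), 85.68397521972656)
[[464.  109.   98. ]
 [451.  114.1  98. ]
 [501.  243.5  98. ]
 [516.  237.7  98. ]] [483.00468356 176.05067476  98.        ]
```

View pics/w1.png

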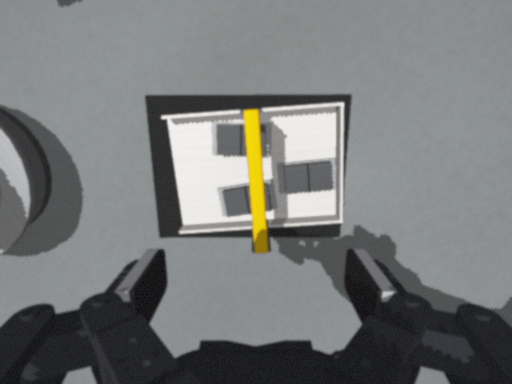

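Wrist view: the bar runs from (252,110) to (260,250). The tray is yawed about 4° on the mat, whose corners are at (147,96), (350,95), (342,237) and (160,237). All three views put the bar centre at (483,176,89).

```bash
python3 - <<'E'
from h import *
c=(np.array([[302.717,0,255.31],[0,302.717,197.227],[0,0,1]]),np.array([453.52,112.70,372.96]),np.array([[-.9003016,.417298,.12377],[.4352666,.86299,.256497],[.000222,.284798,-.958587]]))
m=np.array([onz("",q,4,c)[:2] for q in((147,96),(160,237),(342,237),(350,95))]);print(m.round(),m.mean(0)); L=(m[0]+m[1]-m[2]-m[3])/2; print(np.linalg.norm(L),np.degrees(np.arctan2(L[1],L[0])))
plan((483.3,176.4,70),pose(158),12,1,(np.array([485.8,177.5,230.7]),pose(154.2)))
E
```

```text
[[561.  47.]
 [639. 206.]
 [422. 311.]
 [349. 148.]] [492.53364454 177.94991646]
237.7476749565296 -25.672781574377826
0.00 0.00 0.33 0.00 0.00 -0.07 1.00; 0.00 0.00 0.33 0.00 0.00 -0.07 1.00; 0.00 0.00 0.33 0.00 0.00 -0.07 1.00; 0.00 0.00 0.33 0.00 0.00 -0.07 1.00; 0.00 0.00 0.33 0.00 0.00 -0.07 1.00; 0.00 0.00 0.33 0.00 0.00 -0.07 1.00; 0.00 0.00 0.33 0.00 0.00 -0.07 1.00; 0.00 0.00 0.33 0.00 0.00 -0.07 1.00
0.00 0.00 0.33 0.00 0.00 -0.07 1.00; 0.00 0.00 0.33 0.00 0.00 -0.07 1.00; 0.00 0.00 0.33 0.00 0.00 -0.07 1.00; 0.00 0.00 0.33 0.00 0.00 -0.07 1.00
```

Emit:
apply_moves:
  increments: "0.05 0.05 0.5 0 0 -0.1 1; 0 0 0.6 0 0 -0.1 1; 0 0 0.6 0 0 -0.1 1; 0 0 0.6 0 0 -0.1 1; 0 0 0.6 0 0 -0.1 1; 0 0 0.5 0 0 -0.1 1; 0 0 0.4 0 0 -0.1 1; 0 0 0.2 0 0 -0.1 1"

```text
clock: 3.35
ee_pos: [481.8, 174.3, 69.2]
tool_rot: [1.75, -2.606, -0.001]
wrist_force: [0.3, -0.8, -0.7]
opening: 85.6
gripper_force: 0.0
```

Emit:
apply_moves:
  increments: "0 0 0 0 0 0 1; 0 0 0 0 0 0 0; 0 0 0 0 0 0 0; 0 0 0 0 0 0 0; 0 0 0 0 0 0 0; 0 0 0 0 0 0 0; 0 0 0 0 0 0 0; 0 0 0 0 0 0 0"

```text
clock: 4.15
ee_pos: [483.1, 175.0, 71.8]
tool_rot: [-1.751, 2.607, -0.0]
wrist_force: [-0.1, 0.1, 3.4]
opening: 13.2
gripper_force: 59.6
```

```bash
python3 -c "
from h import *
st()"
```

```text
4.15 tcp [483.1 175.   71.8] y az 157.8 ty [-0.926  0.378 -0.001] tz [ 0.001  0.    -1.   ] open 13.2 gf 59.6 F [-0.1  0.1  3.4] q [ 0.74 -0.15 -0.39  0.   -1.33 -1.13]
```

Gripped: the opening is 13 mm at 60 N. Lifting now.

Emit:
apply_moves:
  increments: "0 0 -0.1 0 0 0 0; 0 0 -0.2 0 0 0 0; 0 0 -0.3 0 0 0 0; 0 0 -0.4 0 0 0 0; 0 0 -0.4 0 0 0 0; 0 0 -0.4 0 0 0 0; 0 0 -0.4 0 0 0 0; 0 0 -0.4 0 0 0 0"

```text
clock: 4.95
ee_pos: [482.7, 174.9, 176.6]
tool_rot: [1.751, -2.608, -0.0]
wrist_force: [-0.8, -0.8, -7.1]
opening: 12.9
gripper_force: 58.6
```

Emit:
apply_moves:
  increments: "0 0 -0.4 0 0 0 0; 0 0 -0.3 0 0 0 0; 0 0 -0.2 0 0 0 0; 0 0 -0.1 0 0 0 0; 0 0 0 0 0 0 0; 0 0 0 0 0 0 0; 0 0 0 0 0 0 0; 0 0 0 0 0 0 0"

```text
clock: 5.75
ee_pos: [482.6, 174.8, 214.7]
tool_rot: [1.751, -2.607, -0.0]
wrist_force: [-0.1, 0.3, -6.5]
opening: 13.0
gripper_force: 58.6
```

```bash
python3 - <<'E'
from h import *
st()
s=get_state(); plan((352,-195,200),pose(168),32,0)
cv2.imwrite("pics/s2.png",cv2.resize(grab_frame("scene")[100:260,150:400],None,fx=3,fy=3))
E
```

```text
5.75 tcp [482.6 174.8 214.7] y az 157.8 ty [-0.926  0.379  0.001] tz [-0.001 -0.    -1.   ] open 13.0 gf 58.6 F [-0.1  0.3 -6.5] q [ 0.74 -0.19 -0.17 -0.   -1.6  -1.13]
0.31 -0.01 0.01 0.00 -0.00 -0.07 0.00; 0.31 -0.01 0.01 0.00 -0.00 -0.07 0.00; 0.31 -0.01 0.01 0.00 -0.00 -0.07 0.00; 0.31 -0.01 0.01 0.00 -0.00 -0.07 0.00; 0.31 -0.01 0.01 0.00 -0.00 -0.07 0.00; 0.31 -0.01 0.01 0.00 -0.00 -0.07 0.00; 0.31 -0.00 0.01 0.00 -0.00 -0.07 0.00; 0.31 -0.00 0.01 0.00 -0.00 -0.07 0.00
0.31 -0.00 0.01 0.00 -0.00 -0.07 0.00; 0.31 0.00 0.01 0.00 -0.00 -0.07 0.00; 0.31 0.00 0.01 0.00 -0.00 -0.07 0.00; 0.31 0.00 0.01 0.00 -0.00 -0.07 0.00; 0.31 0.01 0.01 0.00 -0.00 -0.07 0.00; 0.31 0.01 0.01 0.00 -0.00 -0.07 0.00; 0.31 0.01 0.01 0.00 -0.00 -0.07 0.00; 0.31 0.01 0.01 0.00 -0.00 -0.07 0.00
0.31 0.01 0.01 0.00 -0.00 -0.07 0.00; 0.31 0.01 0.01 0.00 -0.00 -0.07 0.00; 0.31 0.02 0.01 0.00 -0.00 -0.07 0.00; 0.31 0.02 0.01 0.00 -0.00 -0.07 0.00; 0.31 0.02 0.01 0.00 -0.00 -0.07 0.00; 0.31 0.02 0.01 0.00 -0.00 -0.07 0.00; 0.31 0.02 0.01 0.00 -0.00 -0.07 0.00; 0.31 0.02 0.01 0.00 -0.00 -0.07 0.00
0.31 0.03 0.01 0.00 -0.00 -0.07 0.00; 0.31 0.03 0.01 0.00 -0.00 -0.07 0.00; 0.30 0.03 0.01 0.00 -0.00 -0.07 0.00; 0.30 0.03 0.01 0.00 -0.00 -0.07 0.00; 0.30 0.03 0.01 0.00 -0.00 -0.07 0.00; 0.30 0.03 0.01 0.00 -0.00 -0.07 0.00; 0.30 0.04 0.01 0.00 -0.00 -0.07 0.00; 0.30 0.04 0.01 0.00 -0.00 -0.07 0.00
```

View pics/s2.png

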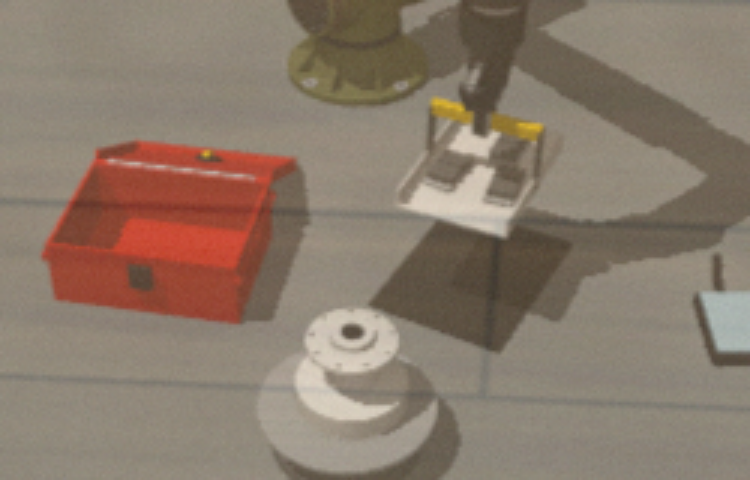

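The tray is lifted level in the centre of the grip (crop position about (490,120)), with all three pads still in it. Carrying it over to the box.

Emit:
apply_moves:
  increments: "0.1 0 0 0 0 -0.07 0; 0.2 0 0 0 0 -0.07 0; 0.3 0 0 0 0 -0.07 0; 0.35 0 0 0 0 -0.07 0; 0.35 0 0 0 0 -0.07 0; 0.35 0 0 0 0 -0.07 0; 0.35 0 0 0 0 -0.07 0; 0.35 0 0 0 0 -0.07 0"

```text
clock: 6.6
ee_pos: [448.8, 85.9, 215.4]
tool_rot: [-1.809, 2.568, 0.0]
wrist_force: [-0.6, 0.1, -7.5]
opening: 12.9
gripper_force: 58.6
```

Emit:
apply_moves:
  increments: "0.35 0 0.01 0 0 -0.07 0; 0.35 0 0.01 0 0 -0.07 0; 0.35 0 0.01 0 0 -0.07 0; 0.35 0 0.01 0 0 -0.07 0; 0.35 0 0.01 0 0 -0.07 0; 0.35 0 0.01 0 0 -0.07 0; 0.35 0 0.01 0 0 -0.07 0; 0.35 0 0.01 0 0 -0.07 0"

```text
clock: 7.4
ee_pos: [413.2, -20.2, 212.1]
tool_rot: [-1.867, 2.527, 0.0]
wrist_force: [0.3, 0.9, -7.2]
opening: 12.9
gripper_force: 58.6
```

Emit:
apply_moves:
  increments: "0.35 0.02 0.01 0 0 -0.07 0; 0.35 0.02 0.01 0 0 -0.07 0; 0.35 0.02 0.01 0 0 -0.07 0; 0.35 0.02 0.01 0 0 -0.07 0; 0.35 0.02 0.01 0 0 -0.07 0; 0.35 0.02 0.01 0 0 -0.07 0; 0.35 0.02 0.01 0 0 -0.07 0; 0.3 0.02 0.01 0 0 -0.07 0"

```text
clock: 8.2
ee_pos: [376.5, -124.1, 208.9]
tool_rot: [-1.923, 2.484, -0.0]
wrist_force: [0.6, -1.0, -6.1]
opening: 13.2
gripper_force: 58.6
```

```bash
python3 - <<'E'
from h import *
st()
plan((352,-195,195),pose(168),8,0)
E
```

```text
8.2 tcp [ 376.5 -124.1  208.9] y az 165.5 ty [-0.968  0.251 -0.   ] tz [ 0.  0. -1.] open 13.2 gf 58.6 F [ 0.6 -1.  -6.1] q [ 0.2  -0.54 -0.43 -0.   -1.68 -0.45]
0.23 0.02 0.04 -0.00 0.00 -0.07 0.00; 0.23 0.02 0.04 -0.00 0.00 -0.07 0.00; 0.23 0.02 0.04 -0.00 0.00 -0.07 0.00; 0.23 0.02 0.04 -0.00 0.00 -0.07 0.00; 0.23 0.02 0.04 -0.00 0.00 -0.07 0.00; 0.23 0.03 0.04 -0.00 0.00 -0.07 0.00; 0.23 0.03 0.04 -0.00 0.00 -0.07 0.00; 0.23 0.03 0.04 -0.00 0.00 -0.07 0.00
```

Emit:
apply_moves:
  increments: "0.3 0.02 0.04 0 0 -0.07 0; 0.3 0.02 0.04 0 0 -0.07 0; 0.3 0.02 0.04 0 0 -0.07 0; 0.3 0.02 0.04 0 0 -0.07 0; 0.25 0.02 0.04 0 0 -0.07 0; 0.2 0.02 0.04 0 0 -0.07 0; 0.15 0.02 0.04 0 0 -0.07 0; 0.05 0.02 0.04 0 0 -0.07 0"

```text
clock: 9.0
ee_pos: [353.1, -194.0, 195.9]
tool_rot: [1.977, -2.441, -0.0]
wrist_force: [0.5, 0.2, -6.7]
opening: 13.0
gripper_force: 58.6
```

```bash
cat >> h.py <<'E'
LT=np.array([0,-100.,63.])
def tiltplan(lip1,tilt1,n,az,op=0,start=None):
    s=get_state(); p0=np.array(s["ee_pos"]);R0=R.from_rotvec(s["tool_rot"]); R1=pose(az,tilt1)
    dr=(R0.inv()*R1).as_rotvec(); l0=p0+R0.apply(LT); print("lip now",l0.round(1)); out=[]; pp=p0
    for i in range(1,n+1):
        Rp=R0*R.from_rotvec(dr*(i-1)/n); Ri=R0*R.from_rotvec(dr*i/n); pn=l0+(np.array(lip1)-l0)*i/n-Ri.apply(LT)
        d=Rp.inv().apply(pn-pp)/40; pp=pn
        out.append(" ".join(f"{v:.2f}" for v in [*d,*(dr/n/.08),op]))
    for i in range(0,n,8): print("; ".join(out[i:i+8]))
E
python3 - <<'E'
from h import *
st()
tiltplan((450,-215.5,107),18,8,168)
E
```

```text
9.0 tcp [ 353.1 -194.   195.9] y az 168.0 ty [-0.978  0.208  0.   ] tz [-0.  0. -1.] open 13.0 gf 58.6 F [ 0.5  0.2 -6.7] q [ 0.01 -0.52 -0.44 -0.   -1.65 -0.22]
lip now [ 450.9 -214.7  132.9]
0.00 -0.06 -0.02 -0.49 0.00 0.00 0.00; 0.00 -0.06 -0.02 -0.49 0.00 0.00 0.00; 0.00 -0.07 -0.02 -0.49 0.00 0.00 0.00; 0.00 -0.07 -0.02 -0.49 0.00 0.00 0.00; 0.00 -0.07 -0.02 -0.49 0.00 0.00 0.00; 0.00 -0.08 -0.02 -0.49 0.00 0.00 0.00; 0.00 -0.08 -0.02 -0.49 0.00 0.00 0.00; 0.00 -0.08 -0.02 -0.49 0.00 0.00 0.00
```

Emit:
apply_moves:
  increments: "0 -0.06 -0.02 -0.49 0 0 0; 0 -0.06 -0.02 -0.49 0 0 0; 0 -0.07 -0.02 -0.49 0 0 0; 0 -0.07 -0.02 -0.49 0 0 0; 0 -0.07 -0.02 -0.49 0 0 0; 0 -0.08 -0.02 -0.49 0 0 0; 0 -0.08 -0.02 -0.49 0 0 0; 0 -0.08 -0.02 -0.49 0 0 0"

```text
clock: 9.8
ee_pos: [377.1, -198.2, 199.1]
tool_rot: [1.841, -2.27, -0.359]
wrist_force: [-0.3, -0.5, -7.4]
opening: 13.3
gripper_force: 59.0
```

```bash
python3 - <<'E'
from h import *
st()
tiltplan((452,-215.5,105),45,24,168)
im=grab_frame("scene")[60:240,130:380]; cv2.imwrite("pics/s3.png",cv2.resize(im,None,fx=3,fy=3))
E
```

```text
9.8 tcp [ 377.1 -198.2  199.1] y az 168.1 ty [-0.931  0.197  0.308] tz [-0.302  0.064 -0.951] open 13.3 gf 59.0 F [-0.3 -0.5 -7.4] q [-0.05 -0.15 -0.17 -0.05 -1.86 -0.17]
lip now [ 451.2 -213.8  108.3]
0.00 -0.03 -0.05 -0.25 -0.00 0.00 0.00; 0.00 -0.03 -0.05 -0.25 -0.00 0.00 0.00; 0.00 -0.03 -0.05 -0.25 -0.00 0.00 0.00; 0.00 -0.03 -0.05 -0.25 -0.00 0.00 0.00; 0.00 -0.03 -0.05 -0.25 -0.00 0.00 0.00; 0.00 -0.03 -0.05 -0.25 -0.00 0.00 0.00; 0.00 -0.03 -0.05 -0.25 -0.00 0.00 0.00; 0.00 -0.03 -0.05 -0.25 -0.00 0.00 0.00
0.00 -0.03 -0.05 -0.25 -0.00 0.00 0.00; 0.00 -0.03 -0.05 -0.25 -0.00 0.00 0.00; 0.00 -0.03 -0.05 -0.25 -0.00 0.00 0.00; 0.00 -0.03 -0.05 -0.25 -0.00 0.00 0.00; 0.00 -0.03 -0.05 -0.25 -0.00 0.00 0.00; 0.00 -0.03 -0.05 -0.25 -0.00 0.00 0.00; 0.00 -0.03 -0.05 -0.25 -0.00 0.00 0.00; 0.00 -0.03 -0.05 -0.25 -0.00 0.00 0.00
0.00 -0.03 -0.05 -0.25 -0.00 0.00 0.00; 0.00 -0.03 -0.05 -0.25 -0.00 0.00 0.00; 0.00 -0.03 -0.05 -0.25 -0.00 0.00 0.00; 0.00 -0.03 -0.05 -0.25 -0.00 0.00 0.00; 0.00 -0.03 -0.05 -0.25 -0.00 0.00 0.00; 0.00 -0.03 -0.05 -0.25 -0.00 0.00 0.00; 0.00 -0.03 -0.05 -0.25 -0.00 0.00 0.00; 0.00 -0.03 -0.05 -0.25 -0.00 0.00 0.00
```

View pics/s3.png

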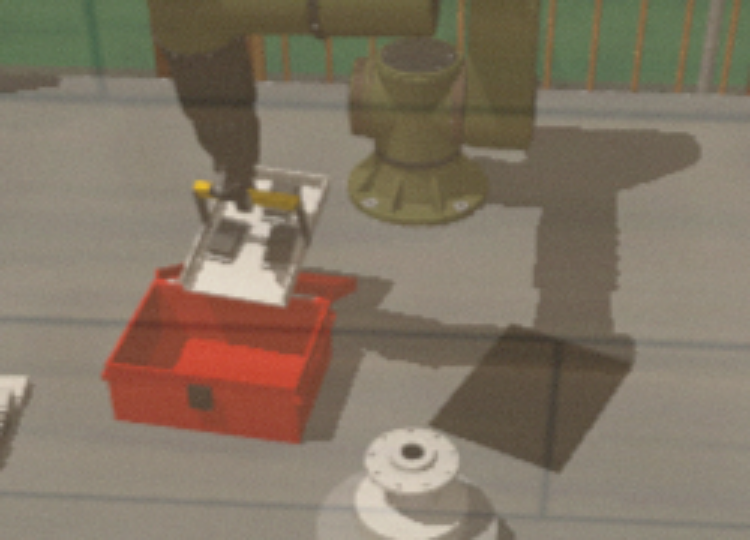

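The lip at crop (185,292)–(285,303) is over the box opening, inside the hinge rim, and all three pads are still aboard. Continuing the tilt.

Emit:
apply_moves:
  increments: "0 -0.03 -0.05 -0.25 0 0 0; 0 -0.03 -0.05 -0.25 0 0 0; 0 -0.03 -0.05 -0.25 0 0 0; 0 -0.03 -0.05 -0.25 0 0 0; 0 -0.03 -0.05 -0.25 0 0 0; 0 -0.03 -0.05 -0.25 0 0 0; 0 -0.03 -0.05 -0.25 0 0 0; 0 -0.03 -0.05 -0.25 0 0 0"

```text
clock: 10.65
ee_pos: [391.1, -201.4, 210.4]
tool_rot: [1.76, -2.172, -0.526]
wrist_force: [-0.4, 0.4, -7.0]
opening: 12.8
gripper_force: 59.3
```

Emit:
apply_moves:
  increments: "0 -0.03 -0.05 -0.25 0 0 0; 0 -0.03 -0.05 -0.25 0 0 0; 0 -0.03 -0.05 -0.25 0 0 0; 0 -0.03 -0.05 -0.25 0 0 0; 0 -0.03 -0.05 -0.25 0 0 0; 0 -0.03 -0.05 -0.25 0 0 0; 0 -0.03 -0.05 -0.25 0 0 0; 0 -0.03 -0.05 -0.25 0 0 0"

```text
clock: 11.45
ee_pos: [407.0, -204.8, 219.1]
tool_rot: [1.675, -2.067, -0.68]
wrist_force: [-0.9, 0.6, -6.0]
opening: 12.9
gripper_force: 59.4
```

```bash
python3 - <<'E'
from h import *
st()
tiltplan((452,-215.5,105),45,8,168)
E
```

```text
11.45 tcp [ 407.  -204.8  219.1] y az 168.0 ty [-0.787  0.167  0.594] tz [-0.581  0.123 -0.805] open 12.9 gf 59.4 F [-0.9  0.6 -6. ] q [-0.08  0.19  0.14 -0.09 -2.15 -0.15]
lip now [ 449.2 -213.8  109. ]
0.00 -0.05 -0.04 -0.23 -0.00 0.00 0.00; 0.00 -0.05 -0.04 -0.23 -0.00 0.00 0.00; 0.00 -0.05 -0.04 -0.23 -0.00 0.00 0.00; 0.00 -0.05 -0.04 -0.23 -0.00 0.00 0.00; 0.00 -0.05 -0.04 -0.23 -0.00 0.00 0.00; 0.00 -0.05 -0.04 -0.23 -0.00 0.00 0.00; 0.00 -0.05 -0.04 -0.23 -0.00 0.00 0.00; 0.00 -0.05 -0.04 -0.23 -0.00 0.00 0.00
```

Emit:
apply_moves:
  increments: "0 -0.05 -0.04 -0.23 0 0 0; 0 -0.05 -0.04 -0.23 0 0 0; 0 -0.05 -0.04 -0.23 0 0 0; 0 -0.05 -0.04 -0.23 0 0 0; 0 -0.05 -0.04 -0.23 0 0 0; 0 -0.05 -0.04 -0.23 0 0 0; 0 -0.05 -0.04 -0.23 0 0 0; 0 -0.05 -0.04 -0.23 0 0 0"

```text
clock: 12.25
ee_pos: [427.2, -209.1, 218.5]
tool_rot: [1.593, -1.966, -0.811]
wrist_force: [0.5, 0.4, -3.2]
opening: 12.8
gripper_force: 59.8
```

Emit:
apply_moves:
  increments: "0 0 0 0 0 0 0; 0 0 0 0 0 0 0; 0 0 0 0 0 0 0; 0 0 0 0 0 0 0"

```text
clock: 12.65
ee_pos: [426.9, -209.1, 218.9]
tool_rot: [1.594, -1.968, -0.809]
wrist_force: [0.9, -0.3, -3.0]
opening: 12.9
gripper_force: 59.8
```

```bash
python3 - <<'E'
from h import *
st()
tiltplan((452,-215.5,105),54,8,168)
im=grab_frame("scene")[60:240,130:380]; cv2.imwrite("pics/s4.png",cv2.resize(im,None,fx=3,fy=3))
E
```

```text
12.65 tcp [ 426.9 -209.1  218.9] y az 168.0 ty [-0.695  0.147  0.703] tz [-0.688  0.146 -0.711] open 12.9 gf 59.8 F [ 0.9 -0.3 -3. ] q [-0.09  0.35  0.28 -0.1  -2.27 -0.15]
lip now [ 453.  -214.6  103.8]
0.00 -0.03 -0.05 -0.25 -0.00 0.00 0.00; 0.00 -0.03 -0.05 -0.25 -0.00 0.00 0.00; 0.00 -0.03 -0.05 -0.25 -0.00 0.00 0.00; 0.00 -0.03 -0.05 -0.25 -0.00 0.00 0.00; 0.00 -0.03 -0.05 -0.25 -0.00 0.00 0.00; 0.00 -0.03 -0.05 -0.25 -0.00 0.00 0.00; 0.00 -0.03 -0.05 -0.25 -0.00 0.00 0.00; 0.00 -0.03 -0.05 -0.25 -0.00 0.00 0.00
```

View pics/s4.png

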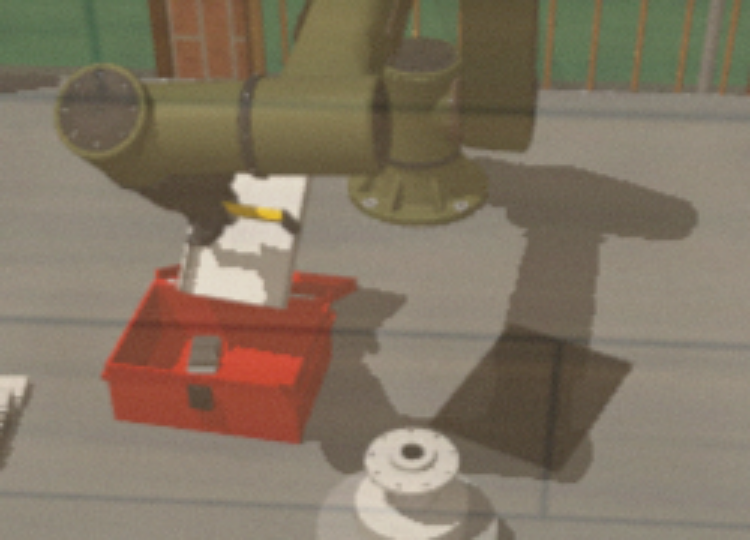

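The wrist load fell from 6.5 N to 3.0 N, so all the pads have left the tray. One is visible at crop (205,355), inside the box against the front wall. Levelling and moving back up.

```bash
python3 - <<'E'
from h import *
tiltplan((445,-215.5,150),0,16,168)
E
```

```text
lip now [ 453.  -214.6  103.8]
0.00 0.13 0.08 0.61 -0.00 0.00 0.00; 0.00 0.13 0.08 0.61 -0.00 0.00 0.00; 0.00 0.13 0.08 0.61 -0.00 0.00 0.00; 0.00 0.13 0.07 0.61 -0.00 0.00 0.00; 0.00 0.12 0.07 0.61 -0.00 0.00 0.00; 0.00 0.12 0.07 0.61 -0.00 0.00 0.00; 0.00 0.12 0.07 0.61 -0.00 0.00 0.00; 0.00 0.12 0.06 0.61 -0.00 0.00 0.00
0.00 0.11 0.06 0.61 -0.00 0.00 0.00; 0.00 0.11 0.06 0.61 -0.00 0.00 0.00; 0.00 0.11 0.06 0.61 -0.00 0.00 0.00; 0.00 0.10 0.06 0.61 -0.00 0.00 0.00; 0.00 0.10 0.06 0.61 -0.00 0.00 0.00; 0.00 0.10 0.05 0.61 -0.00 0.00 0.00; 0.00 0.09 0.05 0.61 -0.00 0.00 0.00; 0.00 0.09 0.05 0.61 -0.00 0.00 0.00
```

Emit:
apply_moves:
  increments: "0 0.13 0.08 0.61 0 0 0; 0 0.13 0.08 0.61 0 0 0; 0 0.13 0.08 0.61 0 0 0; 0 0.13 0.07 0.61 0 0 0; 0 0.12 0.07 0.61 0 0 0; 0 0.12 0.07 0.61 0 0 0; 0 0.12 0.07 0.61 0 0 0; 0 0.12 0.06 0.61 0 0 0"

```text
clock: 13.5
ee_pos: [381.4, -199.5, 223.1]
tool_rot: [1.803, -2.226, -0.438]
wrist_force: [-0.7, 0.1, -3.3]
opening: 12.8
gripper_force: 59.7
```

Emit:
apply_moves:
  increments: "0 0.11 0.06 0.61 0 0 0; 0 0.11 0.06 0.61 0 0 0; 0 0.11 0.06 0.61 0 0 0; 0 0.1 0.06 0.61 0 0 0; 0 0.1 0.06 0.61 0 0 0; 0 0.1 0.05 0.61 0 0 0; 0 0.09 0.05 0.61 0 0 0; 0 0.09 0.05 0.61 0 0 0"

```text
clock: 14.3
ee_pos: [346.5, -192.2, 212.6]
tool_rot: [-1.977, 2.44, -0.002]
wrist_force: [0.3, -0.4, -2.0]
opening: 12.9
gripper_force: 59.7
```

```bash
python3 - <<'E'
from h import *
st()
plan((492,176,215),pose(154.4),24,0)
E
```

```text
14.3 tcp [ 346.5 -192.2  212.6] y az 168.0 ty [-0.978  0.208 -0.001] tz [ 0.001 -0.    -1.   ] open 12.9 gf 59.7 F [ 0.3 -0.4 -2. ] q [ 0.01 -0.54 -0.42  0.   -1.68 -0.22]
-0.41 -0.07 -0.00 -0.00 0.00 0.12 0.00; -0.41 -0.06 -0.00 -0.00 0.00 0.12 0.00; -0.41 -0.06 -0.00 -0.00 0.00 0.12 0.00; -0.41 -0.06 -0.00 -0.00 0.00 0.12 0.00; -0.41 -0.05 -0.00 -0.00 0.00 0.12 0.00; -0.41 -0.05 -0.00 -0.00 0.00 0.12 0.00; -0.41 -0.04 -0.00 -0.00 0.00 0.12 0.00; -0.41 -0.04 -0.00 -0.00 0.00 0.12 0.00
-0.41 -0.04 -0.00 -0.00 0.00 0.12 0.00; -0.41 -0.03 -0.00 -0.00 0.00 0.12 0.00; -0.41 -0.03 -0.00 -0.00 0.00 0.12 0.00; -0.41 -0.02 -0.00 -0.00 0.00 0.12 0.00; -0.41 -0.02 -0.00 -0.00 0.00 0.12 0.00; -0.41 -0.02 -0.00 -0.00 0.00 0.12 0.00; -0.41 -0.01 -0.00 -0.00 0.00 0.12 0.00; -0.41 -0.01 -0.00 -0.00 0.00 0.12 0.00
-0.41 -0.00 -0.00 -0.00 0.00 0.12 0.00; -0.41 0.00 -0.00 -0.00 0.00 0.12 0.00; -0.41 0.00 -0.00 -0.00 0.00 0.12 0.00; -0.41 0.01 -0.00 -0.00 0.00 0.12 0.00; -0.41 0.01 -0.00 -0.00 0.00 0.12 0.00; -0.41 0.02 -0.00 -0.00 0.00 0.12 0.00; -0.41 0.02 -0.00 -0.00 0.00 0.12 0.00; -0.41 0.02 -0.00 -0.00 0.00 0.12 0.00
```

Emit:
apply_moves:
  increments: "-0.41 -0.07 0 0 0 0.12 0; -0.41 -0.06 0 0 0 0.12 0; -0.41 -0.06 0 0 0 0.12 0; -0.41 -0.06 0 0 0 0.12 0; -0.41 -0.05 0 0 0 0.12 0; -0.41 -0.05 0 0 0 0.12 0; -0.41 -0.04 0 0 0 0.12 0; -0.41 -0.04 0 0 0 0.12 0"

```text
clock: 15.1
ee_pos: [394.9, -68.5, 212.6]
tool_rot: [1.882, -2.515, -0.001]
wrist_force: [-0.4, 0.1, -3.5]
opening: 12.8
gripper_force: 59.7
```

Emit:
apply_moves:
  increments: "-0.41 -0.04 0 0 0 0.12 0; -0.41 -0.03 0 0 0 0.12 0; -0.41 -0.03 0 0 0 0.12 0; -0.41 -0.02 0 0 0 0.12 0; -0.41 -0.02 0 0 0 0.12 0; -0.41 -0.02 0 0 0 0.12 0; -0.41 -0.01 0 0 0 0.12 0; -0.41 -0.01 0 0 0 0.12 0"

```text
clock: 15.9
ee_pos: [443.1, 53.6, 212.6]
tool_rot: [1.783, -2.585, -0.0]
wrist_force: [0.7, 0.5, -3.7]
opening: 12.7
gripper_force: 59.7
```

Emit:
apply_moves:
  increments: "-0.41 0 0 0 0 0.12 0; -0.41 0 0 0 0 0.12 0; -0.41 0 0 0 0 0.12 0; -0.41 0.01 0 0 0 0.12 0; -0.41 0.01 0 0 0 0.12 0; -0.41 0.02 0 0 0 0.12 0; -0.41 0.02 0 0 0 0.12 0; -0.41 0.02 0 0 0 0.12 0"

```text
clock: 16.7
ee_pos: [491.8, 176.9, 212.5]
tool_rot: [1.683, -2.653, -0.0]
wrist_force: [-0.0, -0.2, -3.3]
opening: 13.3
gripper_force: 59.7
```

```bash
python3 - <<'E'
from h import *
st(); c=cam("wrist"); w=grab_frame("wrist"); t=grab_frame("top")
t=cv2.resize(t[150:320,150:400],(500,340),interpolation=2); cv2.imwrite("pics/c5.png",np.vstack([cv2.resize(w,(500,240)) if 0 else cv2.resize(w,(500,250))[:,:],t])); st()
plan((492,176,85),pose(154.4),8,0)
cv2.imwrite("pics/w5.png",w); np.save("c5.npy",np.array([*c[0],c[1],*c[2]]))
E
```

```text
16.7 tcp [491.8 176.9 212.5] y az 154.8 ty [-0.905  0.426  0.   ] tz [-0. -0. -1.] open 13.3 gf 59.7 F [-0.  -0.2 -3.3] q [ 0.73 -0.17 -0.15 -0.   -1.59 -1.17]
16.8 tcp [491.8 177.6 211.8] y az 154.9 ty [-0.905  0.425  0.001] tz [-0.001 -0.    -1.   ] open 13.1 gf 59.7 F [-0.2 -0.  -3.7] q [ 0.73 -0.17 -0.15 -0.   -1.59 -1.17]
0.00 -0.00 0.40 0.00 -0.00 0.01 0.00; 0.00 -0.00 0.40 0.00 -0.00 0.01 0.00; 0.00 -0.00 0.40 0.00 -0.00 0.01 0.00; 0.00 -0.00 0.40 0.00 -0.00 0.01 0.00; 0.00 -0.00 0.40 0.00 -0.00 0.01 0.00; 0.00 -0.00 0.40 0.00 -0.00 0.01 0.00; 0.00 -0.00 0.40 0.00 -0.00 0.01 0.00; 0.00 -0.00 0.40 0.00 -0.00 0.01 0.00
```

View pics/c5.png

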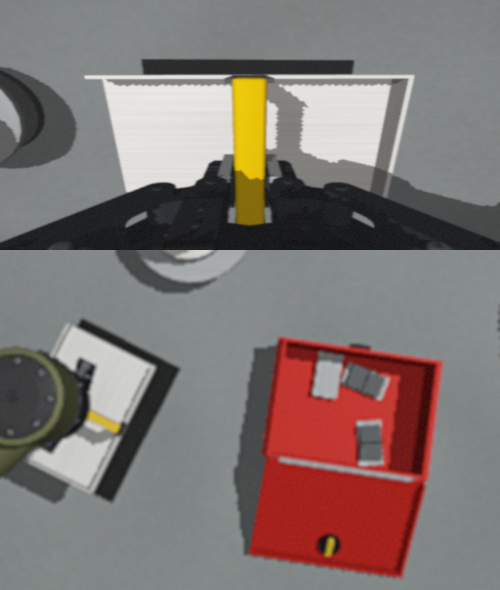

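Top view: all three pads lie in the box at crop (327,375), (365,380) and (369,442). The tray is empty and square over the mat. Lowering it.

Emit:
apply_moves:
  increments: "0 0 0.2 0 0 0 0; 0 0 0.4 0 0 0 0; 0 0 0.5 0 0 0 0; 0 0 0.6 0 0 0 0; 0 0 0.6 0 0 0 0; 0 0 0.5 0 0 0 0; 0 0 0.3 0 0 0 0; 0 0 0.1 0 0 0 0"

```text
clock: 17.6
ee_pos: [490.4, 174.8, 82.4]
tool_rot: [1.682, -2.65, -0.0]
wrist_force: [-0.9, 0.2, -3.2]
opening: 13.3
gripper_force: 59.6
```

Emit:
apply_moves:
  increments: "0 0 0.06 0 0 0 0; 0 0 0.06 0 0 0 0; 0 0 0.04 0 0 0 0; 0 0 0.04 0 0 0 0; 0 0 0 0 0 0 0; 0 0 0 0 0 0 0"

```text
clock: 18.2
ee_pos: [491.4, 175.8, 76.7]
tool_rot: [-1.684, 2.652, 0.0]
wrist_force: [0.2, 0.1, -4.1]
opening: 13.1
gripper_force: 59.6
```

Emit:
apply_moves:
  increments: "0 0 0.05 0 0 0 0; 0 0 0.03 0 0 0 0; 0 0 0 0 0 0 0; 0 0 0 0 0 0 0"

```text
clock: 18.6
ee_pos: [491.3, 175.7, 73.3]
tool_rot: [1.684, -2.652, -0.0]
wrist_force: [-0.4, 0.4, -3.0]
opening: 12.7
gripper_force: 59.7
```

Emit:
apply_moves:
  increments: "0 0 0.03 0 0 0 0; 0 0 0 0 0 0 0; 0 0 0 0 0 0 0; 0 0 0 0 0 0 0"

```text
clock: 19.0
ee_pos: [491.4, 175.7, 72.2]
tool_rot: [1.684, -2.652, -0.0]
wrist_force: [0.9, 0.5, -3.9]
opening: 13.2
gripper_force: 59.7
```

Emit:
apply_moves:
  increments: "0 0 0.04 0 0 0 0; 0 0 0 0 0 0 0; 0 0 0 0 0 0 0; 0 0 0 0 0 0 0"

```text
clock: 19.4
ee_pos: [491.6, 175.8, 71.9]
tool_rot: [-1.684, 2.651, -0.0]
wrist_force: [-4.8, -1.5, 5.4]
opening: 13.0
gripper_force: 60.9
```

Emit:
apply_moves:
  increments: "0 0 0.04 0 0 0 0; 0 0 0 0 0 0 0; 0 0 0 0 0 0 0; 0 0 0 0 0 0 0"

```text
clock: 19.8
ee_pos: [491.8, 175.8, 71.8]
tool_rot: [-1.684, 2.65, -0.001]
wrist_force: [-9.5, -2.0, 13.7]
opening: 12.7
gripper_force: 62.1
```

The tray is touching down. Backing off slightly, opening, then retreating straight up.

Emit:
apply_moves:
  increments: "0 0 -0.03 0 0 0 0; 0 0 0 0 0 0 0; 0 0 0 0 0 0 0.4; 0 0 0 0 0 0 1; 0 0 0 0 0 0 1; 0 0 0 0 0 0 1; 0 0 0 0 0 0 1; 0 0 0 0 0 0 1"

```text
clock: 20.6
ee_pos: [491.4, 175.7, 70.0]
tool_rot: [1.684, -2.652, -0.0]
wrist_force: [-0.1, -0.5, 0.6]
opening: 85.6
gripper_force: 0.0
```

Emit:
apply_moves:
  increments: "0 0 0 0 0 0 1; 0 0 -0.2 0 0 0 1; 0 0 -0.4 0 0 0 1; 0 0 -0.6 0 0 0 1; 0 0 -0.8 0 0 0 1; 0 0 -0.8 0 0 0 1; 0 0 -0.6 0 0 0 1; 0 0 -0.3 0 0 0 1"

```text
clock: 21.4
ee_pos: [492.1, 175.9, 221.5]
tool_rot: [-1.682, 2.649, -0.0]
wrist_force: [0.0, -0.4, -1.3]
opening: 85.7
gripper_force: 0.0
```

```bash
python3 - <<'E'
from h import *
st(); c=cam("wrist"); w=grab_frame("wrist"); cv2.imwrite("pics/w6.png",w)
m=cv2.inRange(cv2.cvtColor(w,cv2.COLOR_BGR2HSV),(20,150,100),(35,255,255))
p=np.argwhere(m)[:,::-1].astype(np.float32); b=np.array([onz("",q,98,c) for q in cv2.boxPoints(cv2.minAreaRect(p))]); print(b.round(1),b.mean(0))
E
```

```text
21.4 tcp [492.1 175.9 221.5] y az 154.8 ty [-0.905  0.425 -0.002] tz [ 0.004  0.002 -1.   ] open 85.7 gf 0.0 F [ 0.  -0.4 -1.3] q [ 0.73 -0.17 -0.13  0.   -1.6  -1.17]
[[468.1 111.5  98. ]
 [456.6 116.9  98. ]
 [514.3 242.   98. ]
 [527.5 235.8  98. ]] [491.61406807 176.58051965  98.        ]
```

View pics/w6.png

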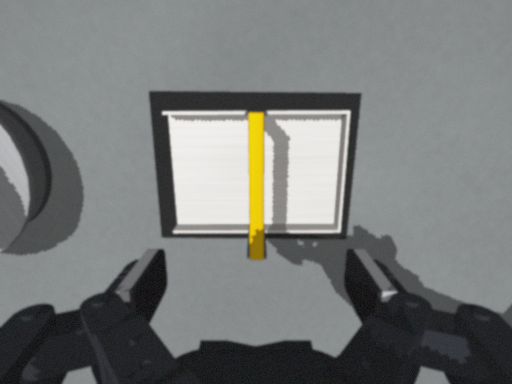

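The tray, spanning about (165,111) to (350,236), sits centred and square on the mat, spanning (150,92) to (360,238). The bar at (491.6,176.6) is within 2 mm of the mat's centre. Handing in.

```bash
python3 -c "
from cell import *
print(sign_off())"
```

```text
the job is handed in; nothing more can be done
None
```

I handed the job in at about 21 s on the clock. In the last pictures all three pads lay in the toolbox and the empty tray sat level, square and centred on its mat, with the gripper open and clear; `sign_off` returned no verdict.

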